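Pack the market stall's screwdrivers into the biscuit tin

ROBOT

A 7-joint arm with a two-finger parallel gripper is mounted at the origin on the work surface. World frame = base frame: x ahead of the robot, y to its left, z up, the work surface at z = 0. Lengths are in mm, angles in rad, forces in N, time in s.
With the tool pointing down it reaches from about 400 to 900 mm from the base axis. Payload 5.5 kg.
Tool frame: the origin (TCP) lies on the centre line of the jaws, within the pads' length; the fingertips stand 19 mm ahead of it and the grasp point (between the pads) is the TCP (robot.finger_overhang is the distance from the TCP to the fingertips, in mm); x points along the fingers, y is the direction in which the jaws open and shut, and the axes are right-handed (so a half turn about x gives the same grasp; the last joint's range is limited). The gripper opens to 92 mm and grips with 3 to 60 N. Pads are 19 mm wide; open, the fingers measure 130 mm over their backs; the gripper's body (75 mm by 190 mm) begins 47 mm behind the grasp point.
Start: joints at [1.563, 0.501, -0.427, 1.55, 0.221, 1.138, -0.21], TCP at [173.91, -626.303, 245.729] pointing down, gripper open.
Joint ranges: [-2.88, 2.88], [-0.31, 2.03], [-1.54, 1.56], [0.2, 2.42], [-1.41, 4.55], [0.19, 2.02], [-2.57, 2.57]. Speed limits (rad/s): [2.57, 2.57, 3.14, 3.14, 3.14, 3.14, 3.14].

INTERFACE

Orientations are given as a 3x3 rotation matrix whose columns are the frame's x, y, z axes.
In Python, from rig import robot, eoat, solver, vision gives the robot as it stands. Calls block until the motion is done:
- robot.move_ptp(position, orientation): joint-space move of the TCP to a pose.
- robot.servo_line(position, ori=None, rate=150): straight line of the TCP; ori=None keeps the orientation; rate is the mean speed in mm/s.
- robot.movej(angles): joint-space move.
- eoat.command_gripper(opening, effort=None): opening from 0.0 (shut) to 1.0 (fully open); effort is the grip in N (None keeps the last); returns when the fingers have stopped.
- robot.dwell(seconds).
- solver.inverse_kinematics(position, orientation): joint angles nearest the present ones, or None.
- vision.read_camera(name): name is "side" or "top" or "wrist"; returns the picture (384x512x3 uint8, red, green, blue); there is no depth.
- vision.calibration(name): a dict with "K" (3x3 intrinsics, pixels), "pose" (4x4, takes a point from camera to world coordinates); the wrist camera has in their place "hand_eye" (4x4, takes a point from camera to tool coordinates, whose origin is the TCP and whose axes are the tool frame's). Camera axes: x right, y up, looking along -z (the intrinsics and any distortion apply to the point x, -y, -z); pixel columns grow to the right and rows downward; lengths in mm; the calibration is good to about 2 mm. A picture is of the moment at which its call begins: read the wrist's pose just before it. calibration takes no time and is no camera call.
A pose or a line that the arm cannot do raises robot.MotionError and nothing moves.
- robot.job_done(): hands the job in, once; it reports no verdict.
Readings, each from a call of its own:
- robot.read_time_s(): time.
- robot.read_joint_pos(): joint angles.
- robot.read_dq(): joint speeds.
- robot.read_joint_efforts(): joint torques, N m.
- robot.read_eef_pos(): TCP position.
- robot.read_eef_rot(): TCP orientation.
- robot.read_contact_force(): force on the tool from outside, world axes, zero at the start.
- robot.read_wrist_torque(): the same for the moment, N m.
- robot.read_gripper_width(): opening from 0.0 (shut) to 1.0 (fully open).
Only numpy, scipy, OpenCV 4.12 (cv2) and the standard library are available. Lean on these libraries where they do the work, as an engineer would, in place of code of your own. Each camera call takes 0.05 s, during which the arm holds its last target. There are 200 camera calls.

TASK

The stall is closing. Take the lid off the round blue biscuit tin and lay it on the cork mat; pull every screwdriver out of the wooden rack and lay them all inside the tin; then put the lid back on so that it sits fully seated, centred and level on the rim. Leave the brass bells, the drill chuck and the amber jar standing where they are.

Things in the scene. Friction and masses are not known exactly. Their poses are not given: they have to be found in the camera images.
- driver1_mid (a point): red screwdriver, 170 mm long, 0.09 kg; may be absent. Point half-way along its axis, +z towards the handle's end. From the blade: steel shank 10 mm thick, 85 mm long; square collar 28 x 28 x 8 mm; round handle 25 mm thick, 77 mm long (8 to 85 mm above this point). It starts upright in the rack, blade down, collar resting on the rack's top, handle wholly above it.
- driver2_mid (a point): yellow screwdriver, 170 mm long, 0.09 kg; may be absent. Point half-way along its axis, +z towards the handle's end. From the blade: steel shank 10 mm thick, 85 mm long; square collar 28 x 28 x 8 mm; round handle 25 mm thick, 77 mm long (8 to 85 mm above this point). It starts upright in the rack, blade down, collar resting on the rack's top, handle wholly above it.
- driver3_mid (a point): green screwdriver, 170 mm long, 0.09 kg; may be absent. Point half-way along its axis, +z towards the handle's end. From the blade: steel shank 10 mm thick, 85 mm long; square collar 28 x 28 x 8 mm; round handle 25 mm thick, 77 mm long (8 to 85 mm above this point). It starts upright in the rack, blade down, collar resting on the rack's top, handle wholly above it.
- driver4_mid (a point): blue screwdriver, 170 mm long, 0.09 kg; may be absent. Point half-way along its axis, +z towards the handle's end. From the blade: steel shank 10 mm thick, 85 mm long; square collar 28 x 28 x 8 mm; round handle 25 mm thick, 77 mm long (8 to 85 mm above this point). It starts upright in the rack, blade down, collar resting on the rack's top, handle wholly above it.
- rack: fixed wooden screwdriver rack, 270 x 60 x 100 mm (x, y, z), origin at the centre of its underside. Four 16 mm square openings right through it, in a row along its x axis at x = -99, -33, +33 and +99 mm; a shank hangs 85 mm deep in its opening, so a screwdriver must rise 90 mm to come free.
- tin_rim (a point): round blue biscuit tin, loose on the table, closed by its lid at the start: 224 mm outside diameter, 216 mm inside, 72 mm high, 4 mm floor, 0.7 kg. This point is the centre of its mouth, level with the rim; z is up along its axis. Screwdrivers may lie in it in any direction.
- lid_knob (a point): the tin's loose lid, 0.25 kg, seated on the tin at the start: blue plate 232 mm across, 4 mm thick; under it a tapered plug 8 mm deep (208 mm across at the plate, 196 mm below) that enters the tin; on top a wooden knob, upright cylinder 30 mm thick, 40 mm high. Point: centre of the knob, 20 mm above the plate, 32 mm above the plug's underside; 24 mm above the tin's mouth when seated. z up.
- mat_top (a point): fixed round cork mat, 250 mm across, 4 mm thick, bare at the start, on the other side of the tin from the rack; the lid goes here while the tin is being filled. This point is the centre of its top; with the lid lying flat here the lid_knob point is 32 mm above it.
- bell_a: brass hand bell, 72 mm wide, 112 mm high, loose on the table; goods for sale, to be left alone. Origin at the centre of its underside.
- bell_b: brass hand bell, 72 mm wide, 112 mm high, loose on the table; goods for sale, to be left alone. Origin at the centre of its underside.
- chuck: steel drill chuck standing on end, 42 mm wide, 64 mm high, loose on the table; goods for sale, to be left alone. Origin at the centre of its underside.
- jar: amber glass jar, 60 mm wide, 80 mm high, loose on the table; goods for sale, to be left alone. Origin at the centre of its underside.
Not all that is in view belongs to the job. What is shaped like the part that bears lid_knob but white is not meant.

How it is judged:
By the outcome, as a careful person would: the job done as asked, in the order asked, and still so for the second after the job is handed in, with the robot touching nothing.
Of driver1, driver2, driver3, driver4 only 2 to 4 are there at a start; the rules pass over those that are not, and their reading is None.
At some moment in a run one of lid may be knocked a few centimetres aside while the robot is not near it.
Once in a run the grip may slacken for a moment while it holds something.
It also fails if it takes over 210 s, if anything falls off the work surface, if the arm or the gripper's body presses on something with over 40 N, if the wrist force passes 120 N, or if a joint passes its speed limit or range.

## Working session

There is one attempt and no reset: what is moved stays moved. The work goes in short steps, each a Python script; the robot and the scene stay as the last script left them, time stands still between calls to the robot, and variables do not carry over. Pictures are saved under pics/ and viewed, about 12 in all and at most 16, crops included, and the job is handed in when it is done.

```bash
ls; mkdir -p pics
python3 - <<'E'
from rig import robot, eoat, solver, vision
import cv2, numpy as np
np.set_printoptions(precision=2,suppress=True)
for n in ["top","side"]:
    im=vision.read_camera(n); cv2.imwrite(f"pics/{n}0.png",cv2.cvtColor(im,cv2.COLOR_RGB2BGR)); print(n,vision.calibration(n))
print(vision.calibration("wrist"), robot.read_eef_rot(), robot.read_time_s())
E
```

```text
pics
top {'K': array([[399.08,   0.  , 255.81],
       [  0.  , 399.08, 186.48],
       [  0.  ,   0.  ,   1.  ]]), 'pose': array([[  -0.01,    0.99,   -0.17,  238.46],
       [  -1.  ,   -0.01,   -0.01,  -16.02],
       [  -0.01,    0.17,    0.99, 1405.53],
       [   0.  ,    0.  ,    0.  ,    1.  ]])}
side {'K': array([[349.94,   0.  , 256.4 ],
       [  0.  , 349.94, 189.87],
       [  0.  ,   0.  ,   1.  ]]), 'pose': array([[ -0.93,   0.24,  -0.27, 229.64],
       [ -0.36,  -0.64,   0.67, 644.82],
       [ -0.02,   0.73,   0.69, 738.22],
       [  0.  ,   0.  ,   0.  ,   1.  ]])}
{'K': array([[269.91,   0.  , 251.7 ],
       [  0.  , 269.91, 191.69],
       [  0.  ,   0.  ,   1.  ]]), 'hand_eye': array([[   0.  ,    0.3 ,   -0.95, -138.71],
       [   1.  ,    0.  ,    0.  ,   -0.85],
       [   0.  ,   -0.95,   -0.3 ,  -80.89],
       [   0.  ,    0.  ,    0.  ,    1.  ]])} [[-0.    0.27 -0.96]
 [ 0.   -0.96 -0.27]
 [-1.   -0.   -0.  ]] 0.1
```

View pics/top0.png

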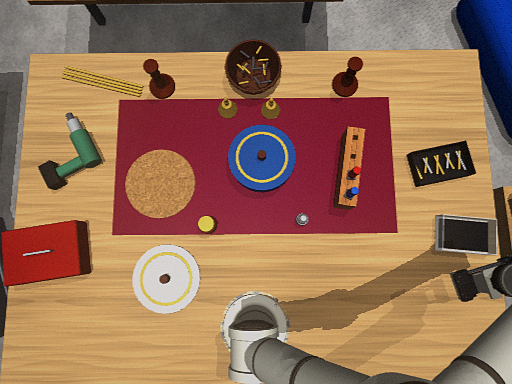

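View pics/side0.png

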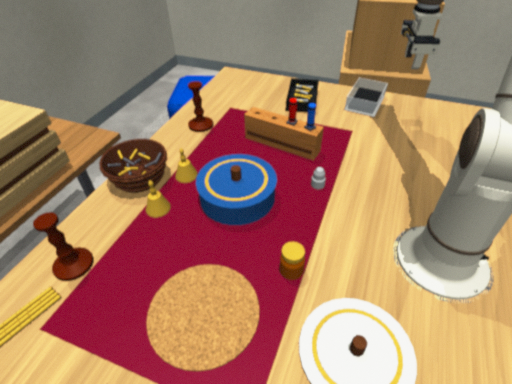

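The top view shows the tin with its lid at (262,157), the mat at (160,184), and the rack at (351,167). A red driver (355,171) and a blue one (352,191) stand in the rack, and its two upper openings are empty. The side view agrees: two drivers, bells at (157,200) and (187,167), and the chuck and jar on the robot's side. The white lid is the decoy.

```bash
cat > h.py <<'E'
from rig import robot, eoat, solver, vision
import cv2, numpy as np
np.set_printoptions(precision=2,suppress=True)
def cam(n):
    c=vision.calibration(n); K=c["K"]
    if n=="wrist":
        T=np.eye(4); T[:3,:3]=robot.read_eef_rot(); T[:3,3]=robot.read_eef_pos(); P=T@c["hand_eye"]
    else: P=c["pose"]
    return vision.read_camera(n),K,P
def ray(px,K,P):
    d=np.array([(px[0]-K[0,2])/K[0,0],-(px[1]-K[1,2])/K[1,1],-1.]); return P[:3,3],P[:3,:3]@d
def onz(px,z,K,P):
    o,d=ray(px,K,P); return o+d*(z-o[2])/d[2]
def proj(p,K,P):
    q=P[:3,:3].T@(np.asarray(p,float)-P[:3,3]); return np.array([K[0,0]*q[0]/-q[2]+K[0,2],K[1,1]*-q[1]/-q[2]+K[1,2]])
def blobs(im,lo,hi,amin=20):
    m=cv2.inRange(cv2.cvtColor(im,cv2.COLOR_RGB2HSV),lo,hi)
    cs,_=cv2.findContours(m,cv2.RETR_EXTERNAL,cv2.CHAIN_APPROX_NONE)
    return sorted([c for c in cs if cv2.contourArea(c)>=amin],key=cv2.contourArea,reverse=True)
def circ(pts,z,K,P):
    """plane points -> algebraic circle fit (centre, radius)"""
    q=np.array([onz(p,z,K,P)[:2] for p in pts]); A=np.c_[2*q,np.ones(len(q))]
    s=np.linalg.lstsq(A,(q**2).sum(1),rcond=None)[0]; return s[:2],np.sqrt(s[2]+s[:2]@s[:2])
def save(im,f,s=1):
    cv2.imwrite("pics/"+f,cv2.resize(cv2.cvtColor(im,cv2.COLOR_RGB2BGR),None,fx=s,fy=s))
def Rdown(a):
    """tool down, jaw axis y at angle a in the xy plane"""
    x=np.array([0,0,-1.]); y=np.array([np.cos(a),np.sin(a),0]); return np.c_[x,y,np.cross(x,y)]
E
python3 - <<'E'
from h import *
YEL=((20,80,120),(35,255,255)); 
for n in ["top","side"]:
    im,K,P=cam(n); print(n)
    for nm,lo,hi,z in [("blue",(100,120,50),(125,255,255),76),("cork",(8,60,100),(20,190,255),4),("red",(0,170,120),(5,255,255),185),("gold",*YEL,76)]:
        for c in blobs(im,lo,hi)[:5]:
            m=cv2.moments(c); px=(m['m10']/m['m00'],m['m01']/m['m00'])
            cc=c[:,0,:].astype(float)
            print(nm,cv2.contourArea(c),cv2.boundingRect(c),np.array(px),onz(px,z,K,P)[:2],circ(cc,z,K,P))
    if n=="top":
        for nm,px,z in [("jar",(206,224),80),("chuck",(303,219),64),("bella",(227,102),112),("bellb",(271,100),112)]: print(nm,onz(px,z,K,P))
        save(im[115:245,310:400],"rack.png",6)
E
```

```text
top
blue 3374.0 (228, 125, 67, 66) [261.38 157.1 ] [566.24 -26.75] (array([567.83, -26.66]), np.float64(113.64522842825313))
blue 2369.0 (463, 0, 49, 100) [494.23  31.58] [1022.45 -869.14] (array([ 988.87, -886.05]), np.float64(128.07042969611206))
blue 35.5 (351, 187, 8, 8) [354.31 190.3 ] [ 448.52 -338.48] (array([ 448.55, -338.63]), np.float64(11.5952847932831))
cork 138033.0 (0, 49, 507, 335) [249.56 211.16] [388.63  16.23] (array([458.14,  10.35]), np.float64(759.9461648455824))
cork 193.0 (503, 186, 9, 61) [508.05 204.82] [ 403.57 -893.  ] (array([ 370.31, -912.76]), np.float64(67.85821566024926))
red 3963.0 (1, 220, 79, 66) [ 39.95 252.78] [247.83 647.91] (array([249.13, 647.82]), np.float64(110.99978234542266))
red 28.5 (353, 167, 8, 7) [356.57 170.23] [ 494.56 -322.15] (array([ 494.93, -322.24]), np.float64(9.880993405735502))
gold 2137.5 (140, 252, 53, 54) [165.67 278.41] [163.22 288.93] (array([164.12, 288.99]), np.float64(84.05900336185177))
gold 2018.0 (236, 132, 52, 51) [261.42 156.67] [567.77 -26.89] (array([568.7 , -26.84]), np.float64(87.9206434501289))
gold 505.0 (6
[... 1570 characters left out ...]
98, 8, 5) [292.5  100.05] [ 493.68 -317.22] (array([ 493.76, -317.53]), np.float64(12.290623533522668))
gold 7003.5 (268, 114, 116, 270) [336.09 236.5 ] [255.37  82.74] (array([562.35,   8.39]), np.float64(413.67328505153665))
gold 2658.0 (399, 270, 75, 114) [437.79 331.51] [ 25.47 243.52] (array([ 37.96, 240.38]), np.float64(63.34418608441455))
gold 2256.0 (0, 310, 86, 74) [ 43.61 358.52] [696.82 554.87] (array([708.25, 544.76]), np.float64(54.6350045672293))
gold 1957.0 (205, 159, 63, 42) [235.86 179.51] [564.39 -21.59] (array([566.42, -26.71]), np.float64(87.2455116610763))
gold 1434.5 (0, 276, 67, 71) [ 30.88 308.89] [797.77 488.78] (array([796.82, 486.98]), np.float64(52.5851630269902))
```

View pics/rack.png

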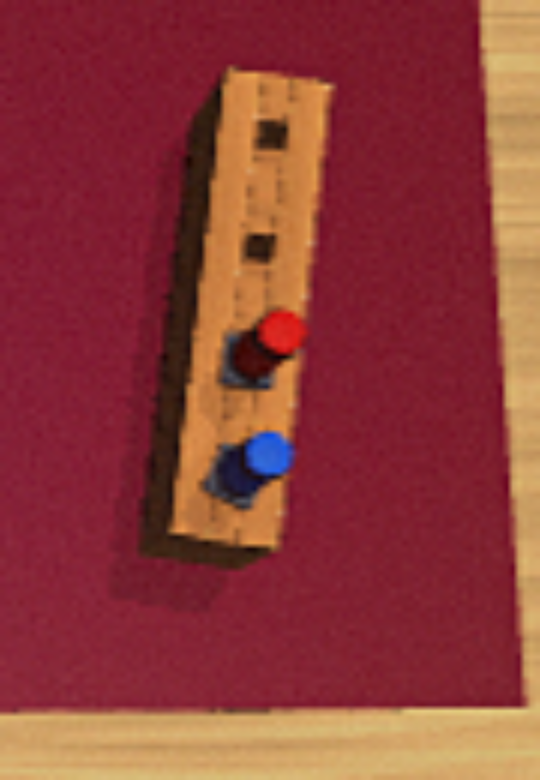

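Run:
```python
from h import *
im,K,P=cam("top")
# mat: non-crimson region inside the cloth's left part
sub=im[140:225,119:200]; m=(~cv2.inRange(cv2.cvtColor(sub,cv2.COLOR_RGB2HSV),(160,60,40),(180,255,255)))
cs,_=cv2.findContours(m,cv2.RETR_EXTERNAL,cv2.CHAIN_APPROX_NONE); c=max(cs,key=cv2.contourArea)[:,0,:]+[119,140]
print("mat top",circ(c.astype(float),4,K,P))
h=[onz((310+a/6,115+b/6),100,K,P)[:2] for a,b in [(272,134),(260,247)]]; print("holes",h)
b=onz((354.31,190.3),185,K,P); r=onz((356.57,170.23),185,K,P); print("blue",b,"red",r)
k=blobs(im[140:175,245:280],(0,60,20),(20,255,140),5)
for c in k[:2]:
    c=c[:,0,:].mean(0)+[245,140]; print("knob",c,onz(c,116,K,P))
print("lid", [onz((261.4,157.1),76,K,P)])
im2,K2,P2=cam("side")
for p in (b,r): print("proj side",proj(p,K2,P2))
# IK tests
print("lidIK",[(a,solver.inverse_kinematics([568,-27,98],Rdown(a)) is not None,solver.inverse_kinematics([488,325,60],Rdown(a)) is not None) for a in np.arange(-3,3.1,.5)])
for nm,p in (("b",b),("r",r)):
  for s in (1,-1):
    for pit in (0,15,30):
      ok=[]
      for yaw in np.arange(-180,180,15):
        t,q=np.radians(yaw),np.radians(pit)
        f=np.array([np.cos(t),np.sin(t),0]); x=f*np.cos(q)-np.array([0,0,1])*np.sin(q); y=s*np.array([-f[1],f[0],0])
        R=np.c_[x,y,np.cross(x,y)]
        if all(solver.inverse_kinematics([p[0],p[1],z],R) is not None for z in (155,260)): ok.append(yaw)
      print(nm,s,pit,ok)
```

```text
mat top (array([492.8 , 336.72]), np.float64(124.19318251158954))
holes [array([ 626.04, -344.94]), array([ 560.68, -335.03])]
blue [ 431.3  -312.05  185.  ] red [ 494.57 -322.16  185.  ]
knob [261.85 154.78] [564.29 -28.06 116.  ]
lid [array([566.24, -26.81,  76.  ])]
proj side [311.42 104.27]
proj side [292.69  99.26]
lidIK [(np.float64(-3.0), True, True), (np.float64(-2.5), True, True), (np.float64(-2.0), True, True), (np.float64(-1.5), True, True), (np.float64(-1.0), True, True), (np.float64(-0.5), True, True), (np.float64(0.0), True, True), (np.float64(0.5), True, True), (np.float64(1.0), True, True), (np.float64(1.5), True, True), (np.float64(2.0), True, True), (np.float64(2.5), True, True), (np.float64(3.0), True, True)]
b 1 0 [np.int64(-165), np.int64(-150), np.int64(-135), np.int64(-120), np.int64(-105), np.int64(-90), np.int64(-75), np.int64(15), np.int64(30), np.int64(45), np.int64(60), np.int64(75), np.int64(90)]
b 1 15 [np.int64(-165), np.int64(-150), np.int64(-135), np.int64(-120), np.int64(-105), np.int64(-90), np.int64(-75), np.int64(15), np.int64(30), np.int64(45), n
[... 1483 characters left out ...]
p.int64(60), np.int64(75), np.int64(90), np.int64(105)]
r -1 0 [np.int64(-150), np.int64(-135), np.int64(-120), np.int64(-105), np.int64(-90), np.int64(-75), np.int64(0), np.int64(15), np.int64(30), np.int64(45), np.int64(60), np.int64(75), np.int64(90)]
r -1 15 [np.int64(-150), np.int64(-135), np.int64(-120), np.int64(-105), np.int64(-90), np.int64(-75), np.int64(0), np.int64(15), np.int64(30), np.int64(45), np.int64(60), np.int64(75), np.int64(90)]
r -1 30 [np.int64(-165), np.int64(-150), np.int64(-135), np.int64(-120), np.int64(-105), np.int64(-90), np.int64(-75), np.int64(-60), np.int64(0), np.int64(15), np.int64(30), np.int64(45), np.int64(60), np.int64(75), np.int64(90), np.int64(105)]
```

Run:
```python
from h import *
R=Rdown(np.pi/2); R2=Rdown(-np.pi/2)
def best(p): # pick flip with the last joint nearer its centre
    q=[solver.inverse_kinematics(p,r) for r in (R,R2)]; return [R,R2][int(np.argmin([99 if x is None else abs(x[6]) for x in q]))]
Rg=best([567,-27,98]); 
eoat.command_gripper(1.0)
robot.move_ptp([567,-27,300],Rg)
robot.servo_line([567,-27,98],rate=120)
eoat.command_gripper(0.0,effort=40); print("w",robot.read_gripper_width()*92, robot.read_contact_force())
robot.servo_line([567,-27,230],rate=80)
robot.servo_line([493,336.5,230],rate=150)
print("w",robot.read_gripper_width()*92, robot.read_contact_force(), robot.read_time_s())
im,K,P=cam("side"); save(im,"lift.png")
```

```text
w 29.111943836869777 [-0.54  0.13 -0.49]
w 29.45023661210852 [ 0.49 -0.12 -2.22] 10.3167
```

View pics/lift.png

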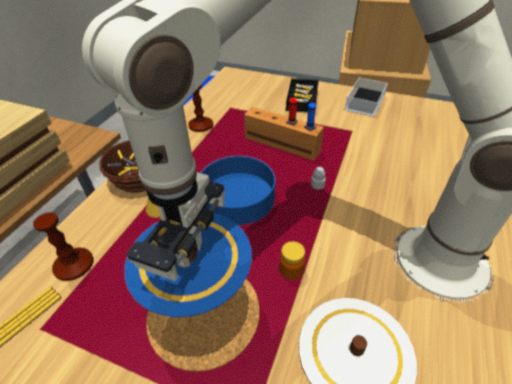

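The lid is held level over the mat (lid at about (190,262), mat at (203,317)), and the tin stands open at (240,190). Next I lower it and then measure the tin's mouth from above.

Run:
```python
from h import *
robot.servo_line([493,336.5,60],rate=120)
robot.servo_line([493,336.5,38.5],rate=30); print(robot.read_contact_force())
eoat.command_gripper(0.8); robot.servo_line([493,336.5,260],rate=150)
robot.move_ptp([480,-60,420],Rdown(np.pi/2) if robot.read_eef_rot()[1,1]>0 else Rdown(-np.pi/2))
im,K,P=cam("wrist"); save(im,"w1.png"); np.save("w1.npy",P)
im,K,P=cam("top"); save(im,"t1.png",1.5); print(robot.read_time_s())
```

```text
[ 0.1   0.06 -1.86]
16.9667
```

View pics/w1.png

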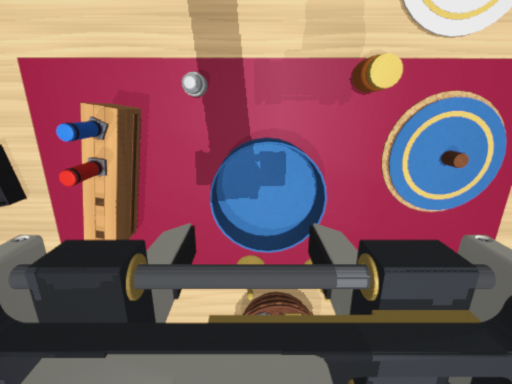

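View pics/t1.png

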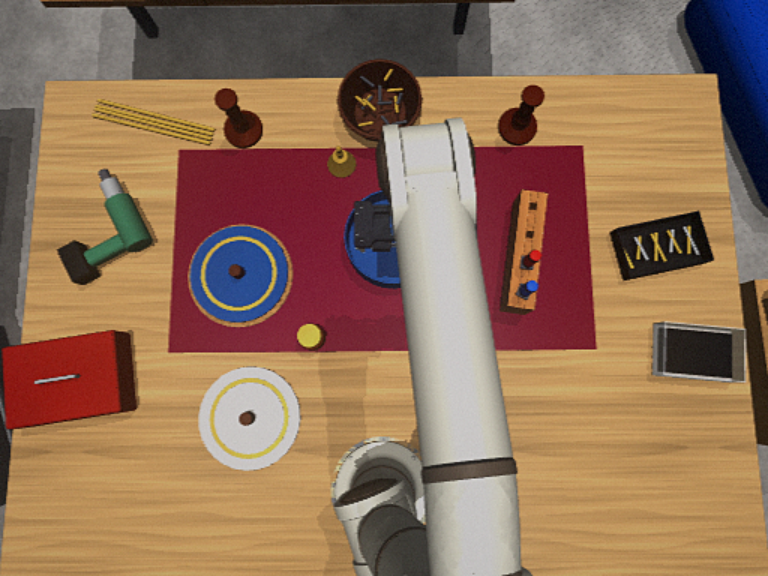

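```bash
cat >> h.py <<'E'
def Rh(yaw,pit,s):
    t,q=np.radians(yaw),np.radians(pit); f=np.array([np.cos(t),np.sin(t),0]); x=f*np.cos(q)-np.array([0,0,1])*np.sin(q); y=s*np.array([-f[1],f[0],0])
    return np.c_[x,y,np.cross(x,y)],f
E
python3 - <<'E'
from h import *
p=np.array([431.3,-312,155])
for yaw in (30,45,60,75,90,-90,-105):
  for s in (1,-1):
    R,f=Rh(yaw,0,s)
    q=[solver.inverse_kinematics(x,R) for x in (p-120*f+[0,0,125],p-120*f,p,p+[0,0,140])]
    if all(x is not None for x in q): print(yaw,s); [print('  ',x) for x in np.array(q)]
print(robot.read_joint_pos())
E
```

```text
30 1
   [ 1.11  0.83  0.46  1.96 -1.32  2.01 -1.85]
   [ 1.1   1.1   0.46  1.89 -1.36  2.01 -1.66]
   [ 1.24  1.    0.01  1.98 -1.38  1.61 -1.73]
   [ 1.24  0.7   0.01  2.06 -1.39  1.65 -1.94]
30 -1
   [ 2.    0.91 -0.68  1.93 -0.9   1.37  0.94]
   [ 1.96  1.15 -0.61  1.86 -0.8   1.28  1.05]
   [ 1.89  1.22 -0.76  1.96 -0.88  1.02  1.09]
   [ 1.91  0.91 -0.83  2.04 -1.03  1.14  0.97]
45 1
   [ 1.2   0.89  0.24  1.69 -1.16  2.01 -2.  ]
   [ 1.2   1.11  0.24  1.62 -1.15  1.95 -1.86]
   [ 1.01  1.06  0.24  1.78 -1.29  1.86 -1.8 ]
   [ 1.02  0.8   0.24  1.86 -1.29  1.9  -1.99]
45 -1
   [ 1.8   0.98 -0.62  1.66 -0.78  1.58  0.81]
   [ 1.79  1.2  -0.59  1.6  -0.67  1.5   0.9 ]
   [ 1.76  1.23 -0.74  1.76 -0.68  1.25  0.9 ]
   [ 1.78  0.96 -0.79  1.83 -0.84  1.35  0.81]
60 1
   [ 1.39  1.   -0.21  1.4  -0.89  1.96 -2.25]
   [ 1.25  1.18  0.01  1.34 -0.94  1.98 -2.05]
   [ 0.96  1.12  0.24  1.58 -1.14  1.97 -1.87]
   [ 1.12  0.86  0.01  1.65 -1.07  1.92 -2.11]
60 -1
   [ 1.63  1.09 -0.61  1.39 -0.67  1.8   0.7 ]
   [ 1.62  1.28 -0.6   1.32 -0.56  1.73  0.79]
   [ 1.62  1.27 -0.72  1.55 -0.55
[... 571 characters left out ...]
2.16  0.2   0.52 -0.64]
   [-1.02  1.16  1.13  2.25  0.91  0.73 -0.98]
-90 -1
   [-0.03  0.75 -0.43  2.15  1.29  1.93  1.76]
   [-0.02  1.05 -0.43  2.07  1.34  1.94  1.55]
   [ 0.05  1.   -0.21  2.13  1.51  1.74  1.59]
   [ 0.04  0.66 -0.21  2.22  1.49  1.72  1.83]
-105 1
   [-0.95  1.07  0.9   1.92  0.63  1.29 -0.78]
   [-0.97  1.37  0.9   1.85  0.4   1.17 -0.77]
   [-0.81  1.37  0.9   1.96  0.56  0.96 -0.89]
   [-0.78  1.    0.9   2.04  0.84  1.14 -0.89]
-105 -1
   [-0.13  0.8  -0.21  1.89  1.13  1.92  1.92]
   [-0.12  1.04 -0.21  1.82  1.13  1.86  1.75]
   [ 0.08  1.02 -0.21  1.93  1.32  1.79  1.72]
   [ 0.08  0.73 -0.21  2.01  1.31  1.83  1.93]
[ 1.23  0.18 -1.3   1.69  0.18  1.41  1.48]
```

```bash
cat > pick.py <<'E'
from h import *
def pick(p,yaw=45,s=-1):
    R,f=Rh(yaw,0,s); p=np.array([p[0],p[1],155.])
    robot.move_ptp(p-120*f+[0,0,170],R); eoat.command_gripper(0.6)
    robot.servo_line(p-120*f,rate=150); robot.servo_line(p,rate=100)
    print("F",robot.read_contact_force())
    eoat.command_gripper(0,effort=50); print("w",robot.read_gripper_width()*92)
    robot.servo_line(p+[0,0,20],rate=60); robot.servo_line(p+[0,0,160],rate=120)
    print("w",robot.read_gripper_width()*92,robot.read_contact_force(),robot.read_time_s())
    im,K,P=cam("side"); return im
E
python3 - <<'E'
from pick import *
save(pick([431.3,-312.]),"p1.png",1.5)
E
```

```text
F [-0.6  -0.89 -0.21]
w 24.20348738351017
w 23.61654347957511 [-0.46 -0.16 -0.97] 23.9583
```

View pics/p1.png

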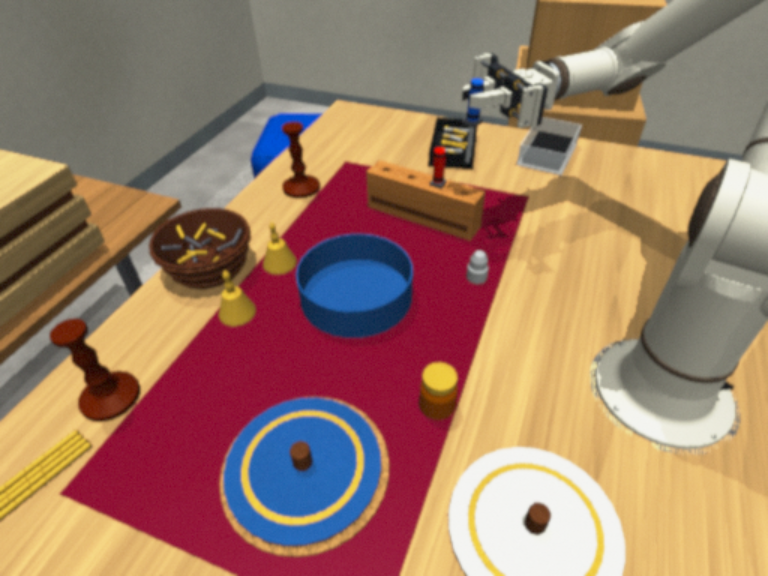

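```bash
cat > place.py <<'E'
from h import *
def tin():
    """fit the tin's outer rim (r=112, z=72) from the far part of the blue contour, top view"""
    im,K,P=cam("top"); m=np.zeros(im.shape[:2],np.uint8); m[115:210,215:310]=1
    c=blobs(im*m[...,None],(100,120,30),(125,255,255),500)
    if not c: return None,im
    c=np.vstack(c)[:,0,:].astype(float); hull=cv2.convexHull(c.astype(np.float32))[:,0]
    q=np.array([onz(x,72,K,P)[:2] for x in c]); q0=np.array([567,-27.])
    d=q-q0; sel=(d[:,0]>20)&(np.hypot(*d.T)>104); return circ(c[sel],72,K,P)+(sel.sum(),),im
def place(ctr,off,yaw=45,s=-1,z=33):
    R,f=Rh(yaw,90,s); n=np.array([-f[1],f[0],0]); t=np.array([ctr[0],ctr[1],0])+off*n+50*f
    p=robot.read_eef_pos(); robot.servo_line([p[0],p[1],400],rate=150)
    try: robot.servo_line(t+[0,0,300],ori=R,rate=130)
    except robot.MotionError as e: print(e); robot.move_ptp(t+[0,0,300],R)
    print("w",robot.read_gripper_width()*92,robot.read_contact_force(),robot.read_time_s())
    return t
E
python3 - <<'E'
from place import *
r,im=tin(); print(r)
t=place((567,-27),31); print(t)
im,K,P=cam("side"); save(im[30:330,60:460],"q1.png",1.5)
E
```

```text
(array([569.69, -26.67]), np.float64(108.77370979021036), np.int64(79))
w 23.64162090834341 [-0.2   0.09 -1.5 ] 27.9
[580.44  30.28   0.  ]
```

View pics/q1.png

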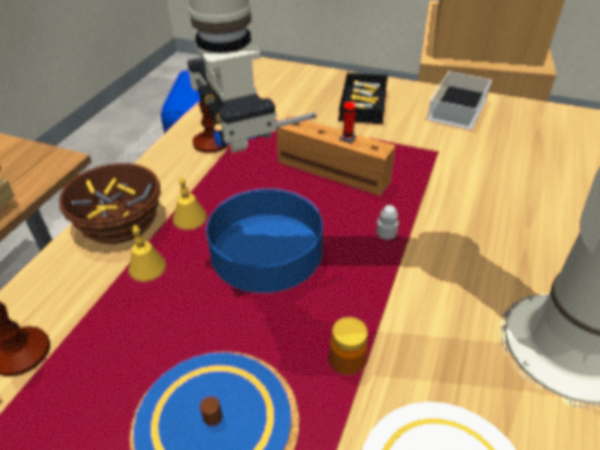

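The driver is held horizontally over the tin: shank tip at crop (315,115), tin at (265,240). I lower it in, release it, and fetch the red one.

Run:
```python
from place import *
from pick import pick
t=np.array([580.44,30.28,0])+[1,0,0]
robot.servo_line(t+[0,0,100],rate=130); print(robot.read_gripper_width()*92)
robot.servo_line(t+[0,0,33],rate=60); print("F",robot.read_contact_force())
eoat.command_gripper(0.42); robot.servo_line(t+[0,0,300],rate=150)
im=pick([494.6,-322.2]); save(im[:300,:],"p2.png",1.5)
r,im=tin(); print(r); save(im[90:230,110:410],"t2.png",2.5)
```

```text
23.62887135157095
F [ 0.18 -0.8  -1.39]
F [-0.89 -0.34 -0.4 ]
w 23.80231306666516
w 23.901314635147482 [-0.2   0.47 -0.48] 40.625
(array([569.47, -26.71]), np.float64(109.00976399474278), np.int64(79))
```

View pics/p2.png

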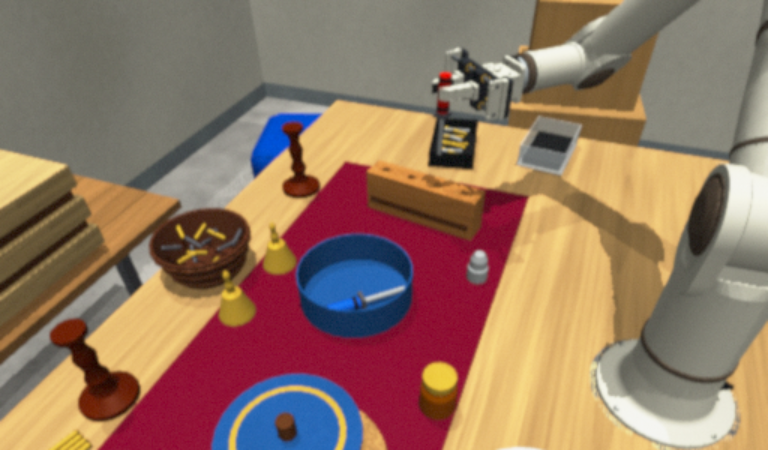

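View pics/t2.png

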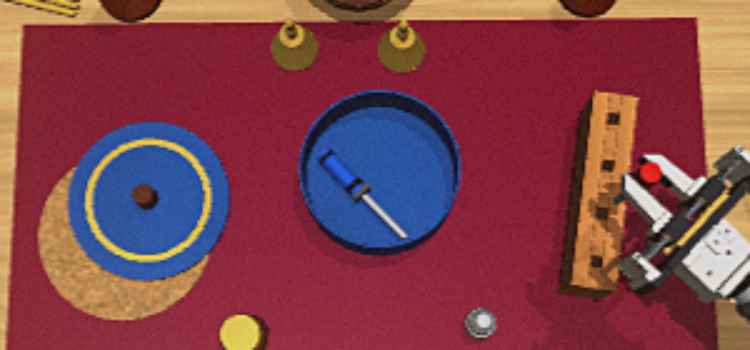

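Blue lies in the tin (crop (365,195)) and red is held above the rack. The lid has been knocked aside, from the mat's centre to crop (148,200), partly off the mat. I place red first, then re-measure the lid.

Run:
```python
from place import *
t=place((568.5,-27),-31); print(t)
robot.servo_line(t+[0,0,100],rate=130); print(robot.read_gripper_width()*92)
robot.servo_line(t+[0,0,33],rate=60); print("F",robot.read_contact_force())
eoat.command_gripper(0.42); robot.servo_line(t+[0,0,300],rate=150)
robot.move_ptp([480,-280,420],Rdown(-np.pi/2)); eoat.command_gripper(0.9)
r,im=tin(); print(r,robot.read_time_s()); save(im[90:230,110:410],"t3.png",2.5)
im,K,P=cam("top")
# lid: gold ring at plate top, knob top
sub=im.copy(); sub[:, :125]=0; sub[:,215:]=0; sub[:130]=0; sub[225:]=0
g=blobs(sub,(20,80,120),(35,255,255))
for c in g[:2]: print("ring top",cv2.contourArea(c),circ(c[:,0].astype(float),16,K,P))
b=blobs(sub,(100,120,50),(125,255,255))
print("plate",circ(b[0][:,0].astype(float),16,K,P))
```

```text
w 23.614905896983895 [-1.11 -0.32 -1.61] 44.2833
[625.78 -13.56   0.  ]
24.004353211872022
F [ 1.   -0.16 -0.7 ]
(array([569.69, -26.78]), np.float64(108.729895036845), np.int64(80)) 51.8333
ring top 1864.0 (array([538.72, 303.33]), np.float64(87.84623654991522))
ring top 97.0 (array([353.48, 168.98]), np.float64(20.855985935627007))
plate (array([538.73, 301.79]), np.float64(113.33606183864359))
```

View pics/t3.png

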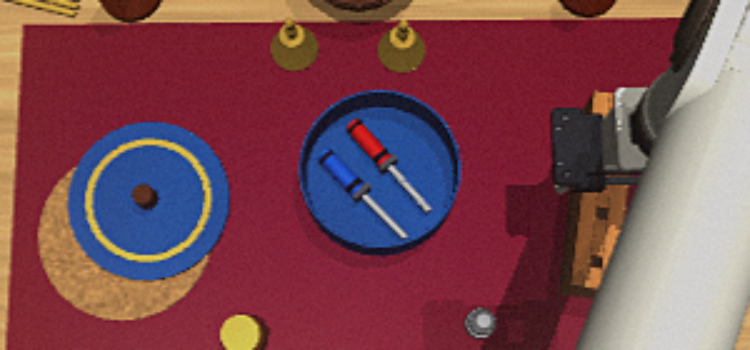

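Both drivers lie in the tin, at crop (365,195) and (388,165). The lid lies flat but off centre at about (538.7,303). I'll measure the tin and lid precisely from straight above with the wrist camera.

```bash
cat > wm.py <<'E'
from h import *
R=Rdown(np.pi/2)
def wfit(c,z,name=None):
    robot.move_ptp([c[0]+81,c[1],z+348],R); robot.dwell(0.3)
    im,K,P=cam("wrist"); b=blobs(im,(98,110,20),(128,255,255),200)
    px=proj([c[0],c[1],z],K,P); b=min(b,key=lambda k:np.linalg.norm(cv2.boundingRect(k)[:2]+np.array(cv2.boundingRect(k)[2:])/2-px)) 
    h=cv2.convexHull(b)[:,0].astype(float); r=circ(h,z,K,P)
    g=[circ(k[:,0].astype(float),z,K,P) for k in blobs(im,(20,80,100),(35,255,255),500)[:1]]
    if name: save(im,name)
    return r,len(h),g
E
python3 - <<'E'
from wm import *
print("tin",wfit((568,-27),72,"w2.png"))
print("lid",wfit((538.7,302.5),16)); print(robot.read_time_s())
E
```

```text
tin ((array([567.86, -27.08]), np.float64(110.25219670369495)), 52, [(array([540.73, 269.17]), np.float64(79.3059619164019))])
lid ((array([538.01, 302.95]), np.float64(114.23131073917678)), 48, [(array([537.89, 302.92]), np.float64(88.45000499332758))])
55.8
```

View pics/w2.png

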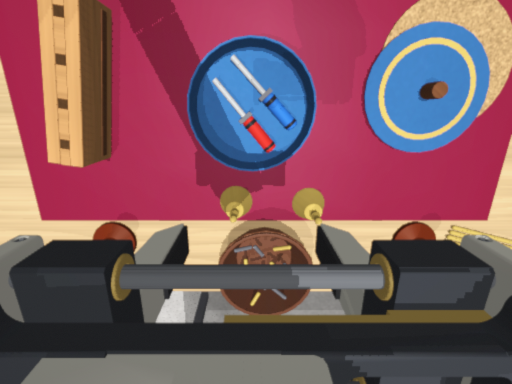

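Run:
```python
from wm import *
c=(538,302.9)
for a in (0,np.pi/2):
    Rq=Rdown(a); Rq=min([Rdown(a),Rdown(a+np.pi)],key=lambda r:abs(getattr(solver.inverse_kinematics([*c,150],r),'__getitem__',lambda i:99)(6)))
    robot.move_ptp([*c,150],Rq); robot.servo_line([*c,40],rate=120)
    eoat.command_gripper(0,effort=15); print("w",robot.read_gripper_width()*92,robot.read_contact_force(),robot.read_eef_pos()); robot.dwell(.2)
    eoat.command_gripper(0.9); robot.servo_line([*c,150],rate=150)
print("lid",wfit(c,16)); print(robot.read_time_s())
```

```text
w 29.807255384200392 [0.5  0.32 0.16] [538.11 302.87  40.  ]
w 29.64632392141701 [-0.76 -0.32  0.86] [537.97 302.79  39.96]
lid ((array([537.2 , 303.75]), np.float64(114.21241854942708)), 49, [(array([536.96, 303.63]), np.float64(88.40413610286541))])
67.775
```

Run:
```python
from wm import *
c=(538,302.9); t=(568.6,-27.8)
Rq=min([Rdown(np.pi/2),Rdown(-np.pi/2)],key=lambda r:abs(solver.inverse_kinematics([*c,150],r)[6]))
robot.move_ptp([*c,150],Rq); robot.servo_line([*c,40],rate=120)
eoat.command_gripper(0,effort=50); print("w",robot.read_gripper_width()*92)
robot.servo_line([*c,230],rate=80); robot.servo_line([*t,230],rate=130); robot.dwell(.5)
print("w",robot.read_gripper_width()*92,robot.read_contact_force(),robot.read_time_s(),robot.read_eef_pos())
im,K,P=cam("side"); save(im[60:300,100:400],"l2.png",2)
```

```text
w 29.417927752681596
w 29.071099226679713 [-0.41 -0.37 -2.53] 76.375 [568.6  -27.79 230.  ]
```

View pics/l2.png

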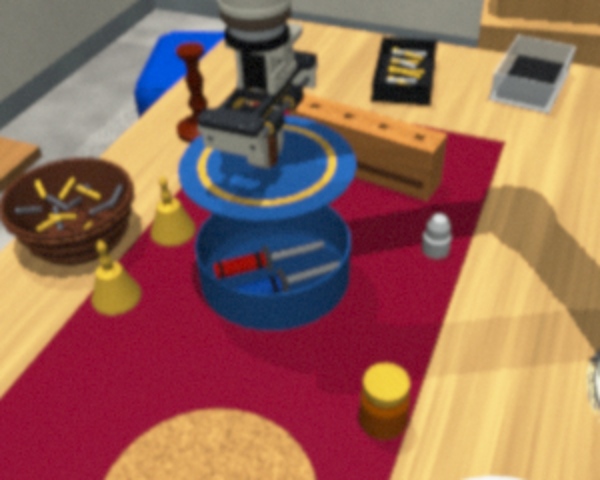

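The lid is held level above the tin, with both drivers visible inside at crop (240,263) and (265,283). I lower it with a force check.

Run:
```python
from wm import *
t=(568.6,-27.8)
robot.servo_line([*t,115],rate=100)
for z in (110,106,103,101.5,100.5,100):
    robot.servo_line([*t,z],rate=25); F=robot.read_contact_force(); print(z,F,robot.read_gripper_width()*92)
    if F[2]>8: break
eoat.command_gripper(0.5); robot.dwell(.3); robot.servo_line([*t,180],rate=100); 
print("lid",wfit((568,-27),76,"w3.png"))
robot.move_ptp([400,-400,420],R); robot.dwell(.5)
im,K,P=cam("side"); save(im[60:300,100:400],"s3.png",2)
g=[k for k in blobs(im,(20,80,120),(35,255,255),500)]; print([circ(k[:,0].astype(float),76,K,P) for k in g if abs(cv2.boundingRect(k)[0]-205)<15])
print(robot.read_time_s())
```

```text
110 [-0.42 -0.29 -3.55] 29.35899048607853
106 [-0.39  0.34 -2.57] 29.206879687274892
103 [ 0.86  0.03 -2.75] 29.380109997168972
101.5 [-0.33  0.31 -3.05] 29.385969251091158
100.5 [-0.25 -0.24 -2.47] 29.47818382039482
100 [ 0.42 -0.08 -4.11] 29.215727857582856
lid ((array([567.56, -26.83]), np.float64(114.32916523530582)), 53, [(array([567.56, -26.94]), np.float64(88.49704074009166))])
[(array([566.55, -26.7 ]), np.float64(87.15945185913385))]
84.725
```

View pics/s3.png

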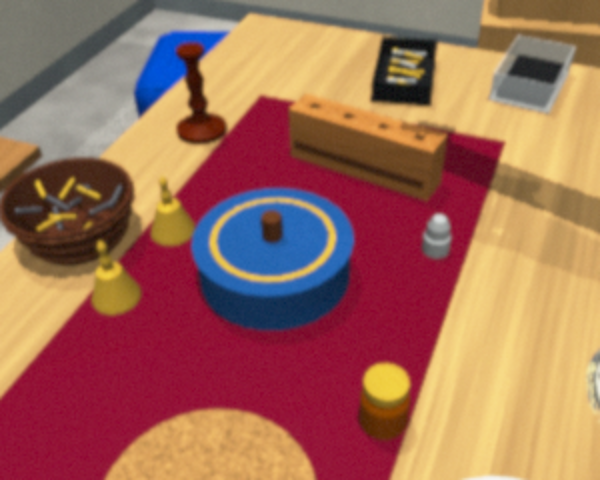

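Run:
```python
from h import *
robot.job_done(); print(robot.read_time_s())
```

```text
the job is handed in; nothing more can be done
the job is handed in; nothing more can be done
```

The job is handed in at about 85 s on the robot's clock. I laid the lid on the cork mat, put both screwdrivers present (blue and red) in the tin, and set the lid back on.

- **Screwdrivers:** the wrist picture showed both lying flat in the tin and all four rack openings empty.
- **Lid on the mat:** it was knocked about 55 mm aside while I was fetching the red driver, and ended up partly off the mat. I left it there while I placed the red one, then found it again, centred the gripper on its knob and picked it up from there.
- **Lid seating:** the wrist camera puts the lid's centre within 0.4 mm of the tin's measured centre. In the side view its ring matches the starting, seated position to about 0.15 mm, and the lid looks level.
- **Descent:** the wrist force never showed contact with the rim before I let go, so the lid dropped under a millimetre onto it.
- **Goods for sale:** the bells, chuck and jar look unmoved in the last picture, but I did not measure them.

The cameras disagreed by 1–2 mm on absolute positions, so I used differences between views from the same camera.

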